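Close and clamp the RF shield box

ROBOT

A 7-joint arm with a two-finger parallel gripper is mounted at the origin on the work surface. World frame = base frame: x ahead of the robot, y to its left, z up, the work surface at z = 0. Lengths are in m, angles in degrees, forces in N, time in s.
With the tool pointing down it reaches from about 0.4 to 0.925 m from the base axis. Payload 4.1 kg.
Tool frame: the origin (TCP) lies midway between the tips of the shut fingers; the grasp point (between the pads) lies env.grasp_offset behind it (env.grasp_offset is the distance from the TCP to the grasp point, in m); z points along the fingers, y is the direction in which the jaws open and shut (so a half turn about z gives the same grasp; the last joint's range is limited). The gripper opens to 85 mm and grips with 20 to 120 N. Pads are 22 mm wide; open, the fingers measure 114 mm over their backs; the gripper's body (76 mm by 85 mm) begins 54 mm behind the grasp point. The pads swing forward as they close: fully open they stand 13 mm farther back than shut.
Start: joints at [63.77, 22.827, 2.584, 88.041, -1.071, 69.15, -2.905], TCP at [0.228, -0.609, 0.195] pointing down, gripper open.
Joint ranges: [-161.44, 161.44], [-28.35, 127.94], [-78.24, 83.42], [0, 140.83], [-78.03, 258.03], [13.02, 114.36], [-168.23, 168.23]. Speed limits (degrees/s): [147.25, 147.25, 180, 180, 180, 180, 180].

INTERFACE

Orientations are given as a 3x3 rotation matrix whose columns are the frame's x, y, z axes.
In Python, from cell import env gives the robot as it stands. The module is installed in compiled form; this text tells all that it offers. Calls block until the motion is done:
- env.movep(position, orientation): joint-space move of the TCP to a pose.
- env.movel(position, rot=None, max_speed=0.15, stop_force=None): straight line of the TCP; rot=None keeps the orientation; max_speed is the mean speed in m/s. With stop_force (N) it stops when the force on the tool has changed by that much, and returns True; else False.
- env.goto_joints(angles): joint-space move.
- env.grip(opening, effort=None): opening from 0.0 (shut) to 1.0 (fully open); effort is the grip in N (None keeps the last); returns when the fingers have stopped.
- env.dwell(seconds).
- env.ik(position, orientation): joint angles nearest the present ones, or None.
- env.camera(name): name is "scene" or "side" or "wrist"; returns (picture, depth): 400x640x3 uint8, red, green, blue; 400x640 float32, m along the optical axis (not along the pixel's ray), 0 where there is no reading.
- env.calibration(name): a dict with "fx", "fy", "cx", "cy" (pixels), "eye" and "rotation" of the camera in the world; the wrist camera has in their place "tool_from_camera" (4x4, takes a point from camera to tool coordinates, whose origin is the TCP and whose axes are the flange's). Camera axes: x right, y down, z forward; pixel columns grow to the right and rows downward; lengths in m; the calibration is good to about 2 mm. A picture is of the moment at which its call begins: read the wrist's pose just before it. calibration takes no time and is no camera call.
A pose or a line that the arm cannot do raises env.IKError and nothing moves.
- env.sign_off(): hands the job in, once; it reports no verdict.
Readings, each from a call of its own:
- env.read_time_s(): time.
- env.read_joint_positions(): joint angles.
- env.read_qvel(): joint speeds.
- env.read_joint_efforts(): joint torques, N m.
- env.read_eef_pos(): TCP position.
- env.read_ee_rot(): TCP orientation.
- env.read_ft_force(): force on the tool from outside, world axes, zero at the start.
- env.read_moment(): the same for the moment, N m.
- env.read_grip_width(): opening from 0.0 (shut) to 1.0 (fully open).
Only numpy, scipy, OpenCV 4.12 (cv2) and the standard library are available. Lean on these libraries where they do the work, as an engineer would, in place of code of your own. Each camera call takes 0.05 s, during which the arm holds its last target. There are 200 camera calls.

TASK

The amplifier under test is already mounted in the open shield box. Close the box up for the measurement: swing the lid fully shut, then swing its clamp handle over to the front and all the way down so that the lid is locked. Leave the other things on the bench where they are.

Things in the scene. Friction and masses are not known exactly. Their poses are not given: they have to be found in the camera images.
- shield_box: base of a bare-aluminium shielded test box, 250 mm wide (y) and 210 mm deep (x), fixed to the bench, rim 91 mm above it; origin at the centre of its underside; -x is its front (robot side), z up. An amplifier module is bolted inside, below the rim. 8 mm striker pins stand out of its left and right sides at x -25, z 70 mm
- lid_hinge (a point): middle of the lid's hinge line, which runs along the box's y at the back: fixed at (112, 0, 91) mm in the box's frame
- lid (a joint): lid angle in rad: 0 fully shut, growing as its front edge swings up and back, stop at 1.25. The lid is a flat tray, 210 mm deep, 250 wide, 38 high, hinged at its back; shut, its flat top is 130 mm above the bench. Torque hinges hold it at any angle; at most 6 N on its front edge moves it
- lid_edge (a point): middle of the upper front edge of the lid, on the lid: 217 mm from the hinge line along the lid and 39 mm above it towards the lid's outer face. Shut it lies at (-105, 0, 130) mm in the box's frame
- clamp (a joint): clamp handle's angle relative to the lid, rad: 0 locked (arms forward, 6 degrees below the lid's plane), growing as it swings up and back over the lid, stop at 2.15; same turning direction as the lid. Stiff, stays where left; at most 4 N on the bar moves it, more in the last 0.3 rad where its hooks draw the lid down
- clamp_pivot (a point): middle of the handle's pivot axis, on the lid, parallel to the hinge line; lid shut, at (-25, 0, 112) mm in the box's frame. Two hooks by the pivots pass under the base's striker pins as the handle locks, only if the lid's front edge is within about 15 mm of shut; a handle swung down while the lid is up lands on the pins and blocks the lid
- clamp_bar (a point): middle of the handle's cross bar: round, steel, 14 mm diameter, 264 mm long, parallel to the hinge line, 125 mm from the pivot axis, on two flat side arms 135 mm left and right of the middle. Locked, its axis lies at (-149, 0, 99) mm in the box's frame, 44 mm in front of the box
- torque_wrench: steel wrench, 170 mm long, lying on the bench beside the box; origin under its middle. To be left alone
- spare_module: finned aluminium amplifier module, 110 x 75 x 38 mm, lying on the bench on the other side of the box; origin under its centre. To be left alone
- wafer_carrier: flat round white plastic wafer carrier, 120 mm across and 16 mm high, lying in front of the box; origin under its centre. To be left alone
- solvent_bottle: translucent plastic bottle, 68 mm across and 170 mm high, at the left of the bench; origin under its centre. To be left alone

How it is judged (in metres and radians):
On the way, in this order (a step that is already met when the one before it is completed fails the run):
1. the lid is swung shut (front edge within about 13 mm of closed) with the clamp handle still up (value of joint lid below 0.06 rad and value of joint clamp above 0.3 rad), for 0.1 s.
2. the clamp handle is swung over and down to its locked position (value of joint clamp below 0.12 rad and value of joint lid below 0.025 rad), for 0.2 s.
At the end, for the whole second after the job is handed in: the lid is shut (within 0.025 rad, about 5 mm at its front edge) and the clamp handle is down in its locked position (within 0.12 rad, about 15 mm at its bar) and at rest (all of step 2 and velocity of joint clamp between -0.05 and 0.05 rad/s); the robot touches nothing.
It fails at once if a thing lying on the bench is moved more than 30 mm (torque wrench, spare module, wafer carrier or bottle) (distance of any of torque_wrench, spare_module, wafer_carrier, solvent_bottle from where it was at the start of the episode above 0.03 m).
It also fails if it takes over 48 s, if anything falls off the work surface, if the arm or the gripper's body presses on something with over 40 N, if the wrist force passes 120 N, or if a joint passes its speed limit or range.

## Working session

There is one attempt and no reset: what is moved stays moved. The work goes in short steps, each a Python script; the robot and the scene stay as the last script left them, time stands still between calls to the robot, and variables do not carry over. Pictures are saved under pics/ and viewed, about 8 in all and at most 12, crops included, and the job is handed in when it is done.

```bash
mkdir -p pics; cat > h.py <<'E'
import numpy as np, cv2
from cell import env
def shot(n,f):
    im,d=env.camera(n); cv2.imwrite(f'pics/{f}.png',im[:,:,::-1]); np.save(f'pics/{f}.npy',d); return im,d
def world(n,d,u,v,w=1):
    c=env.calibration(n); z=d[v-w:v+w+1,u-w:u+w+1]; z=np.median(z[z>0]) if (z>0).any() else np.nan
    p=np.array([(u-c['cx'])/c['fx']*z,(v-c['cy'])/c['fy']*z,z])
    return np.array(c['eye'])+np.array(c['rotation'])@p
E
python3 - <<'E'
from h import *
a,_=shot('scene','s0'); b,_=shot('side','d0')
for n in('scene','side'):
    c=env.calibration(n);print(n,c)
print(env.read_time_s(),env.grasp_offset,env.read_ee_rot())
E
```

```text
scene {'fx': 413.5623389941357, 'fy': 413.5623389941357, 'cx': 312.99618274928997, 'cy': 201.68942969616626, 'eye': array([ 1.11450844, -0.41724268,  1.10536188]), 'rotation': array([[ 0.75907966,  0.50654399, -0.40891473],
       [ 0.65097465, -0.59591261,  0.47023415],
       [-0.00548316, -0.6231383 , -0.78209244]])}
side {'fx': 415.2736473075276, 'fy': 415.2736473075276, 'cx': 322.42109535181703, 'cy': 200.1998288489179, 'eye': array([ 0.53032558, -0.91044435,  0.77539242]), 'rotation': array([[ 0.9972921 , -0.05739359,  0.04598298],
       [-0.06915811, -0.51925068,  0.85181916],
       [-0.02501226, -0.85269262, -0.52181383]])}
0.1 0.0187 [[ 9.36297690e-01  3.51206677e-01 -7.11460340e-04]
 [ 3.51207377e-01 -9.36296397e-01  1.56052911e-03]
 [-1.18069512e-04 -1.71098992e-03 -9.99998529e-01]]
```

View pics/s0.png

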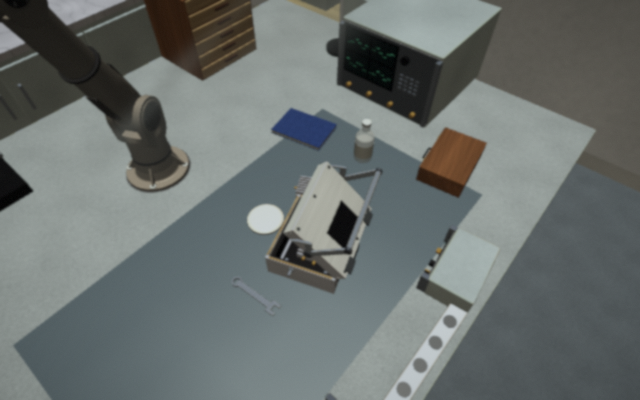

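View pics/d0.png

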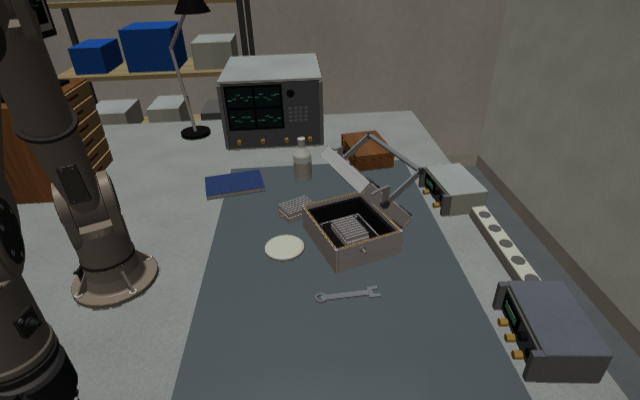

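The scene view shows the open box near (310,235), the lid tilted up, and the handle bar running from about (380,172) to (305,250). The side view shows the box rim at (305–400, 195–250), with the lid leaning back and the bar at about (370,137)–(420,170). I'll enlarge both views.

```bash
python3 - <<'E'
import cv2,numpy as np
b=cv2.imread('pics/d0.png')[120:280,270:450]; a=cv2.imread('pics/s0.png')[150:300,240:400]
cv2.imwrite('pics/d0c.png',cv2.resize(b,None,fx=4.4,fy=3.7 if 0 else 4.4,interpolation=cv2.INTER_CUBIC)[:600])
cv2.imwrite('pics/s0c.png',cv2.resize(a,None,fx=4,fy=4,interpolation=cv2.INTER_CUBIC))
E
```

```text
(no output)
```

View pics/d0c.png

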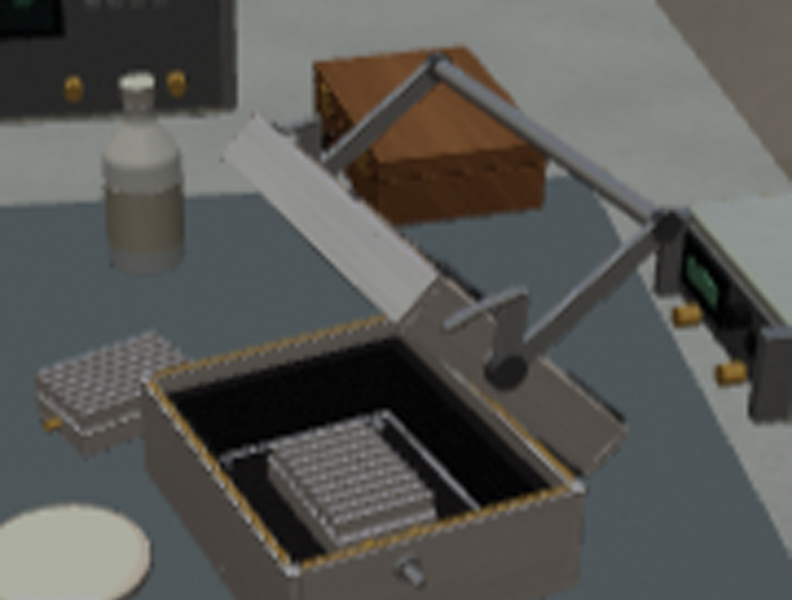

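View pics/s0c.png

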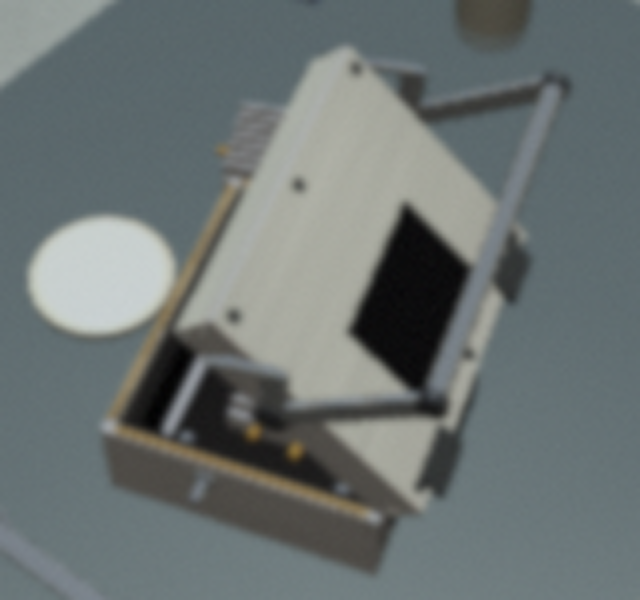

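Both crops show the rim corners, lid front-face corners and handle bar ends clearly. I'll fit box pose, lid angle and clamp angle to those pixels.

```bash
cat > fit.py <<'E'
from h import *
from scipy.optimize import least_squares
def pts(p):
    x,y,yaw,l,c=p
    def lid(u,w,yy): return np.array([.112-u*np.cos(l)-w*np.sin(l),yy,.091+u*np.sin(l)*1.0+w*np.cos(l)]) if 0 else np.array([.112-(u*np.cos(l)-w*np.sin(l)),yy,.091+u*np.sin(l)+w*np.cos(l)])
    def bar(yy,r=.125):
        a=c-np.radians(6); return lid(.137+r*np.cos(a),.021+r*np.sin(a),yy)
    R=np.array([[np.cos(yaw),-np.sin(yaw),0],[np.sin(yaw),np.cos(yaw),0],[0,0,1]])
    W=lambda q:R@q+[x,y,0]
    d={'FL':[-.105,.125,.091],'FR':[-.105,-.125,.091],'BR':[.105,-.125,.091],
       'oL':lid(.217,.039,.125),'oR':lid(.217,.039,-.125),'iL':lid(.217,.001,.125),'iR':lid(.217,.001,-.125),
       'bL':bar(.135),'bR':bar(-.135),'b':bar(0),'e':lid(.217,.039,0),'pv':lid(.137,.021,0)}
    return {k:W(np.array(v)) for k,v in d.items()}
def proj(n,P):
    c=env.calibration(n); q=np.array(c['rotation']).T@(P-c['eye']); return np.array([c['fx']*q[0]/q[2]+c['cx'],c['fy']*q[1]/q[2]+c['cy']])
if __name__=='__main__':
    S={k:np.array(v)/4.4+[270,120] for k,v in dict(FL=(150,378),FR=(293,570),BR=(580,488),oL=(255,115),oR=(437,277),iL=(225,155),iR=(400,320),bL=(437,63),bR=(668,222)).items()}
    C={k:np.array(v)/4+[240,150] for k,v in dict(FL=(235,182),FR=(108,427),BR=(378,517),bL=(555,83),bR=(432,400)).items()}
    obs=[('side',k,v) for k,v in S.items()]+[('scene',k,v) for k,v in C.items()]
    f=lambda p:np.concatenate([proj(n,pts(p)[k])-v for n,k,v in obs])
    r=least_squares(f,[.6,0,0,1.,1.8],loss='soft_l1')
    print(r.x,np.degrees(r.x[2:])); 
    for o,e in zip(obs,f(r.x).reshape(-1,2)): print(o[0],o[1],e.round(1))
    for k,v in pts(r.x).items(): print(k,v.round(3))
    np.save('fit.npy',r.x)
    for u,v in((284,247),(303,165)):
        print(world('side',np.load('pics/d0.npy'),u,v))
    print(env.read_ft_force())
E
python3 fit.py
```

```text
[0.66826265 0.10629419 0.34334656 0.78976076 1.83275899] [ 19.67230859  45.24995847 105.00935473]
side FL [-1.5 -1.5]
side FR [0.3 0.1]
side BR [ 2.8 -1.4]
side oL [ 0.5 -1. ]
side oR [ 0.6 -1. ]
side iL [-0.8 -0.1]
side iR [-0.9  0.9]
side bL [ 0.5 -0.1]
side bR [-0.6 -0.1]
scene FL [-0.1 -2.1]
scene FR [-1.6  0.1]
scene BR [0.9 1.3]
scene bL [-0.3  0.2]
scene bR [-0.2  0.3]
FL [0.527 0.189 0.091]
FR [ 0.611 -0.047  0.091]
BR [0.809 0.024 0.091]
oL [0.614 0.22  0.273]
oR [ 0.698 -0.016  0.273]
iL [0.588 0.211 0.246]
iR [ 0.673 -0.025  0.246]
bL [0.747 0.278 0.276]
bR [0.838 0.024 0.276]
b [0.792 0.151 0.276]
e [0.656 0.102 0.273]
pv [0.697 0.117 0.203]
[0.46500678 0.07971551 0.01318343]
[0.53691682 0.49798755 0.07300311]
[0.25330272 0.86580067 0.45003316]
```

```bash
cat > k.py <<'E'
from fit import *
P=np.load('fit.npy'); yaw=P[2]
X=np.array([np.cos(yaw),np.sin(yaw),0]);Y=np.array([-X[1],X[0],0]);Z=np.array([0,0,1.])
def rot(t,s=1):   # tool z leaning t deg towards +X from straight down, jaws along box x
    t=np.radians(t); z=X*np.sin(t)-Z*np.cos(t); y=s*(X*np.cos(t)+Z*np.sin(t)); return np.column_stack([np.cross(y,z),y,z])
def W(x,y,z): return np.array([P[0],P[1],0])+x*X+y*Y+z*Z
def lidp(l,u,w): return W(.112-(u*np.cos(l)-w*np.sin(l)),0,.091+u*np.sin(l)+w*np.cos(l))
def barp(a): # a above lid plane, lid shut
    return W(-.025-.125*np.cos(a),0,.112+.125*np.sin(a))
E
python3 - <<'E'
from k import *
for s in(1,-1):
    print(s)
    for t,p in((20,lidp(.8,.2,.09)),(20,lidp(.8,.2,.045)),(20,lidp(0,.2,.036)),(0,barp(1.73)+.06*Z),(0,barp(1.7)-Z*.0187),(0,barp(-.1)-Z*.0187)):
        q=env.ik(p,rot(t,s)); print(p.round(3),None if q is None else np.round(q,0))
E
```

```text
1
[0.703 0.119 0.297] [ 23.  18. -44.  89.  13.  58.  -3.]
[0.673 0.108 0.266] [ 25.  15. -44.  96.  11.  53.  -1.]
[0.585 0.077 0.127] [ 30.  13. -44. 117.  11.  34.  -1.]
[0.663 0.105 0.295] [ 16.  27. -44.  75.  18.  85.  -6.]
[0.66  0.103 0.217] [ 16.  28. -42.  83.  19.  76.  -7.]
[0.528 0.056 0.081] [ 23.  22. -41. 110.  17.  54.  -7.]
-1
[0.703 0.119 0.297] [ -62.   29.   73.   92.  -40.   64. -143.]
[0.673 0.108 0.266] [ -65.   26.   73.   98.  -38.   59. -142.]
[0.585 0.077 0.127] [ -68.   25.   73.  119.  -48.   43. -127.]
[0.663 0.105 0.295] [ -53.   39.   72.   77.  -37.   89. -145.]
[0.66  0.103 0.217] [ -54.   43.   72.   85.  -41.   82. -141.]
[0.528 0.056 0.081] [ -62.   39.   73.  113.  -43.   62. -131.]
```

```bash
python3 - <<'E'
from k import *
p=env.read_eef_pos(); env.movel([p[0],p[1],.40],max_speed=.3)
env.grip(0.0,40)
env.movep(lidp(.8,.2,.10)-.06*X+.1*Z,rot(20))
env.movel(lidp(.8,.2,.085),max_speed=.15)
l0=P[3]+.06; f0=env.read_ft_force()
print('t',env.read_time_s(),f0)
env.movel(lidp(l0,.2,.055),max_speed=.1)
for l in np.linspace(l0,0.04,9)[1:]:
    hit=env.movel(lidp(l,.2,.039+.013*np.sin(l)),max_speed=.1,stop_force=30)
    print(round(l,2),hit,(env.read_ft_force()-f0).round(1),env.read_time_s())
    if hit: break
else:
    hit=env.movel(lidp(0,.2,.035),max_speed=.03,stop_force=15); print('end',hit,env.read_ft_force()-f0,env.read_eef_pos())
shot('side','d1');print(env.read_time_s())
b=cv2.imread('pics/d1.png')[100:290,250:470];cv2.imwrite('pics/d1c.png',cv2.resize(b,None,fx=3,fy=3))
E
```

```text
t 5.5167 [-0.45728241  0.56642656  0.25444839]
0.75 False [ 0.1 -0.8 -0.8] 6.2917
0.65 False [ 1.1 -0.6  0.5] 6.6583
0.55 False [ 0.3 -0.7 -0.2] 7.025
0.44 False [ 0.6 -0.9  0.4] 7.3917
0.34 False [ 0.7 -0.9 -0.2] 7.7583
0.24 False [ 1.4 -0.3  0.8] 8.125
0.14 False [-0.4 -0.1 -0.2] 8.4917
0.04 False [ 0.8 -1.  -0.3] 8.8583
end False [ 1.42072152 -1.14223026 -0.63465472] [0.58536827 0.07670886 0.12587718]
9.475
```

View pics/d1c.png

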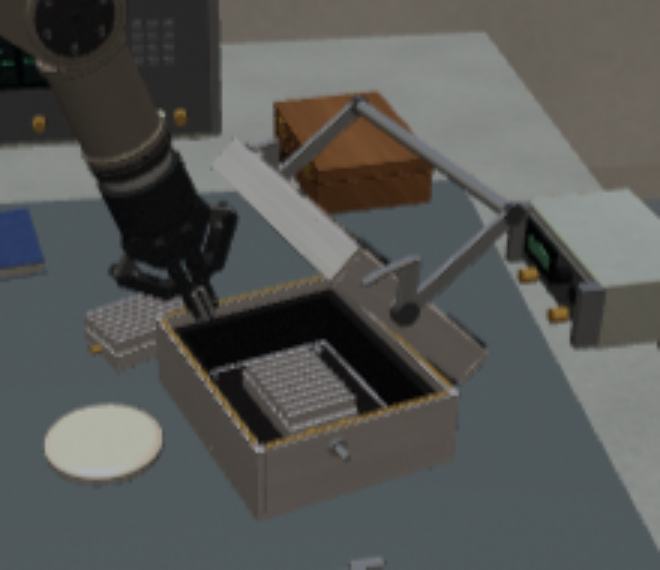

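The lid hasn't moved: the tip at about (208,315) ended in front of it, over the front rim. So the fit puts the box too close, and I'll check it against depth.

```bash
python3 - <<'E'
from k import *
d=np.load('pics/d1.npy')
print('TCP proj crop',(proj('side',env.read_eef_pos())-[250,100])*3)
q=pts(P)
for k,v in q.items(): print(k,((proj('side',v)-[250,100])*3).round(),v.round(3))
for n,u,v in (('front face lid mid',288,200),('lidface far',275,177),('lidface near',310,224),('rim FR',262,449),('rim FL',163,320),('rim BR',452,396),('bar mid',435,155),('bar L',375,115),('bar R',500,200),('box side',350,480),('box front',205,410)):
    uu,vv=u/3+250,v/3+100; uu,vv=int(round(uu)),int(round(vv))
    print(n,world('side',d,uu,vv,1).round(3), world('side',d,uu,vv,0).round(3))
E
```

```text
TCP proj crop [220.44931485 340.51938326]
FL [158. 313.] [0.527 0.189 0.091]
FR [261. 449.] [ 0.611 -0.047  0.091]
BR [464. 389.] [0.809 0.024 0.091]
oL [235. 136.] [0.614 0.22  0.273]
oR [360. 246.] [ 0.698 -0.016  0.273]
iL [211. 165.] [0.588 0.211 0.246]
iR [330. 281.] [ 0.673 -0.025  0.246]
bL [359. 103.] [0.747 0.278 0.276]
bR [514. 211.] [0.838 0.024 0.276]
b [430. 152.] [0.792 0.151 0.276]
e [292. 186.] [0.656 0.102 0.273]
pv [333. 243.] [0.697 0.117 0.203]
front face lid mid [0.651 0.089 0.264] [0.651 0.093 0.262]
lidface far [0.644 0.126 0.271] [0.643 0.121 0.273]
lidface near [0.664 0.043 0.263] [0.664 0.045 0.262]
rim FR [ 0.612 -0.044  0.088] [ 0.612 -0.045  0.088]
rim FL [0.531 0.177 0.088] [0.531 0.176 0.089]
rim BR [0.799 0.021 0.086] [0.799 0.021 0.086]
bar mid [0.794 0.135 0.279] [0.793 0.132 0.281]
bar L [0.756 0.24  0.279] [0.756 0.24  0.279]
bar R [0.83  0.036 0.28 ] [0.829 0.034 0.281]
box side [ 0.699 -0.015  0.022] [ 0.699 -0.012  0.02 ]
box front [0.567 0.066 0.053] [0.567 0.066 0.053]
```

```bash
python3 - <<'E'
from k import *
print(env.read_grip_width(), env.read_eef_pos(), env.read_ee_rot().round(3), rot(20).round(3), env.read_joint_positions())
b=cv2.imread('pics/d1.png')
c=lambda p:tuple(int(v) for v in ((proj('side',p)-[270,140])*8))
e=cv2.resize(b[140:215,270:360],None,fx=8,fy=8,interpolation=cv2.INTER_CUBIC)
cv2.circle(e,c(env.read_eef_pos()),4,(0,0,255),-1)
cv2.circle(e,c(env.read_eef_pos()-.0187*rot(20)[:,2]),4,(0,255,255),-1)
cv2.imwrite('pics/tip.png',e)
d=np.load('pics/d1.npy')
for u,v in ((316,197),(318,201),(320,205),(321,208),(322,211)): print(u,v,world('side',d,u,v,0).round(3))
E
```

```text
0.00034948268834049807 [0.58553049 0.07674807 0.12609399] [[-0.337  0.885  0.322]
 [ 0.942  0.316  0.115]
 [ 0.     0.342 -0.94 ]] [[-0.337  0.885  0.322]
 [ 0.942  0.316  0.115]
 [ 0.     0.342 -0.94 ]] [ 2.85233635e+01  1.29208307e+01 -4.25141183e+01  1.17368383e+02
  1.08739389e+01  3.35133367e+01 -1.05068844e-01]
316 197 [0.565 0.06  0.193]
318 201 [0.57  0.058 0.18 ]
320 205 [0.576 0.061 0.165]
321 208 [0.584 0.188 0.074]
322 211 [0.587 0.187 0.063]
```

View pics/tip.png

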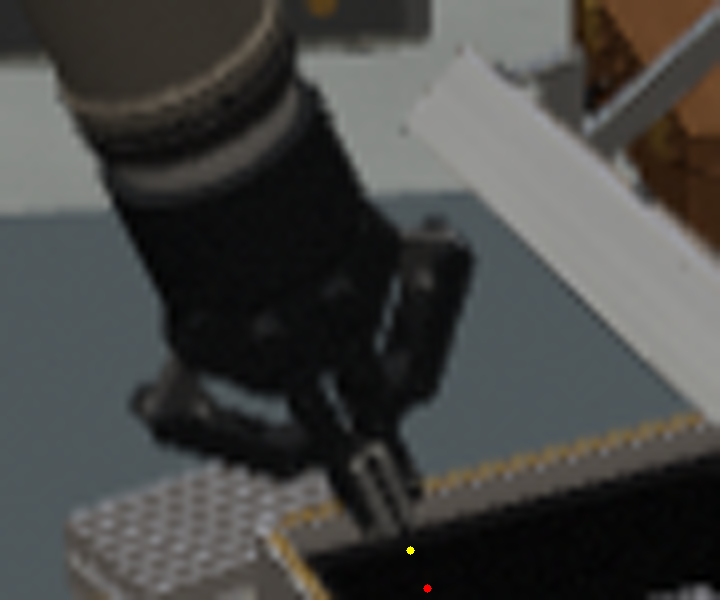

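```bash
cat > tip.py <<'E'
from k import *
def tool_pts(n):
    p=env.read_eef_pos();R=env.read_ee_rot(); _,d=env.camera(n); c=env.calibration(n)
    v,u=np.mgrid[:400,:640]; q=np.stack([(u-c['cx'])/c['fx']*d,(v-c['cy'])/c['fy']*d,d],-1)
    w=q@np.array(c['rotation']).T+c['eye']; t=(w-p)@R
    m=(d>0)&(np.hypot(t[...,0],t[...,1])<.03)&(t[...,2]>-.12)&(t[...,2]<.03); return t[m]
if __name__=='__main__':
    for n in('scene','side'):
        t=tool_pts(n); print(n,len(t)); print(t[t[:,2].argsort()[::-1]][:60:2].round(3).tolist())
E
python3 tip.py
```

```text
scene 261
[[-0.001, -0.025, 0.03], [0.015, -0.025, 0.029], [0.01, -0.026, 0.028], [-0.018, -0.023, 0.028], [0.009, -0.028, 0.027], [-0.004, -0.03, 0.026], [-0.009, -0.026, 0.024], [0.002, 0.007, -0.038], [-0.011, 0.007, -0.04], [-0.011, -0.005, -0.043], [-0.012, -0.0, -0.045], [-0.006, -0.014, -0.045], [0.003, 0.013, -0.045], [-0.001, 0.012, -0.046], [-0.006, 0.011, -0.047], [-0.012, 0.001, -0.048], [-0.007, 0.005, -0.048], [0.004, 0.014, -0.049], [-0.006, -0.015, -0.049], [-0.005, 0.012, -0.051], [-0.011, -0.005, -0.051], [0.005, 0.012, -0.052], [-0.012, -0.0, -0.053], [-0.008, 0.008, -0.054], [-0.01, -0.004, -0.055], [0.002, 0.011, -0.056], [-0.009, -0.01, -0.057], [-0.008, 0.009, -0.057], [0.004, 0.011, -0.057], [-0.013, 0.006, -0.058]]
side 336
[[-0.003, -0.028, 0.029], [-0.01, -0.027, 0.028], [-0.008, -0.001, -0.036], [-0.008, -0.004, -0.038], [-0.012, -0.0, -0.042], [-0.001, 0.011, -0.042], [-0.012, -0.007, -0.043], [-0.012, 0.003, -0.043], [-0.006, -0.01, -0.044], [-0.014, -0.003, -0.045], [-0.008, 0.0, -0.046], [-0.011, 0.002, -0.047], [-0.005, -0.008, -0.047], [-0.012, -0.004, -0.048], [-0.014, -0.008, -0.049], [-0.008, -0.015, -0.049], [-0.011, -0.007, -0.05], [-0.009, 0.001, -0.05], [-0.011, -0.003, -0.051], [-0.01, -0.005, -0.052], [-0.009, 0.008, -0.053], [-0.008, 0.006, -0.054], [-0.007, 0.01, -0.054], [-0.005, -0.015, -0.055], [-0.006, -0.009, -0.056], [-0.007, 0.008, -0.056], [-0.011, -0.001, -0.057], [-0.011, -0.013, -0.058], [-0.006, -0.007, -0.058], [-0.011, -0.003, -0.059]]
```

Both cameras agree that the physical fingertips end about 36 mm short of the reported TCP along the tool axis. That is why the push passed over the lid's edge. I'll compensate for it and repeat, checking for contact force.

```bash
cat >> k.py <<'E'
D=.036
def T(tip,t): return tip+D*rot(t)[:,2]     # command for a wanted true tip position
def lidtip(l,t,u=.188,ex=0): return lidp(l,u,.039+.014*np.sin(l+np.radians(t))+ex)
E
cat > push.py <<'E'
from k import *
t=10
p=env.read_eef_pos(); env.movel(p-.05*X+.03*Z,max_speed=.3)
env.movel(p-.05*X+.27*Z,max_speed=.3)
env.movel(T(lidtip(.8,t,ex=.04),t),rot(t),max_speed=.2)
f0=env.read_ft_force(); l=.90; print('t',env.read_time_s(),env.read_eef_pos())
hit=False
while l>.42:
    l-=.04; env.movel(T(lidtip(l,t),t),max_speed=.1)
    f=env.read_ft_force()-f0; print(round(l,2),f.round(1),round(np.linalg.norm(f),1))
    if np.linalg.norm(f)>40: break
print(env.read_time_s())
shot('side','d2')
b=cv2.imread('pics/d2.png')[100:290,250:470];cv2.imwrite('pics/d2c.png',cv2.resize(b,None,fx=3,fy=3))
E
python3 push.py
```

```text
t 12.2083 [0.71718384 0.1237545  0.25434292]
0.86 [-0.6  0.4  0.8] 1.1
0.82 [ 0.1 -0.7  0.3] 0.7
0.78 [-1.  -0.2  1.9] 2.2
0.74 [0.1 1.4 1.8] 2.3
0.7 [0.6 1.2 0.7] 1.6
0.66 [0.9 1.  1.1] 1.7
0.62 [-0.   0.5  1.1] 1.2
0.58 [ 0.3 -0.4  2. ] 2.1
0.54 [-1.1  0.1  1.3] 1.7
0.5 [ 0.5 -0.1  0.8] 0.9
0.46 [-0.3 -0.5  0.5] 0.7
0.42 [-0.5  0.3  1.1] 1.3
15.3917
```

View pics/d2c.png

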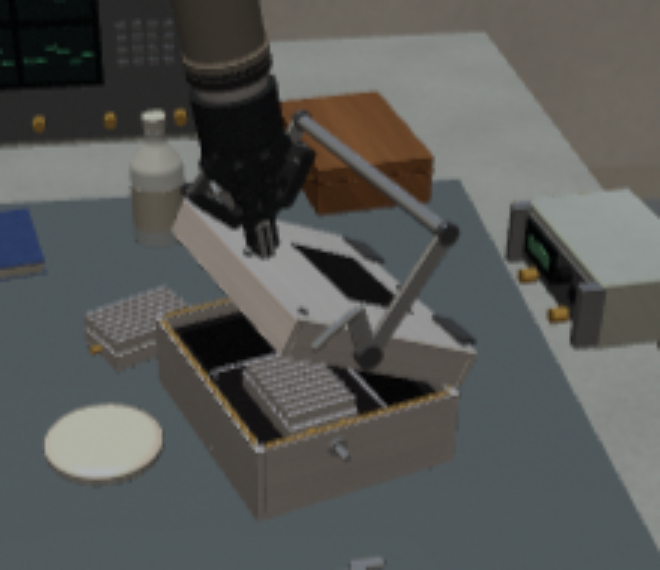

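The lid is now about 0.42 rad with the tip on its outer face near (265,250), clear of the bar. Continuing until shut.

```bash
python3 - <<'E'
from k import *
t=10
for l in (.3,.2,.1,.04):
    hit=env.movel(T(lidtip(l,t),t),max_speed=.1,stop_force=25); print(l,hit,env.read_ft_force().round(1))
hit=env.movel(T(lidtip(0,t,ex=-.012),t),max_speed=.03,stop_force=18); e=env.read_eef_pos()
print('end',hit,env.read_ft_force().round(1),(e-T(lidtip(0,t),t)).round(4))
env.dwell(.15)
env.movel(e-.01*X+.06*Z,max_speed=.2)
env.grip(.5)
print(env.read_time_s())
shot('side','d3');shot('scene','s3')
b=cv2.imread('pics/d3.png')[120:270,270:430];a=cv2.imread('pics/s3.png')[150:300,230:390]
cv2.imwrite('pics/c3.png',cv2.resize(np.hstack([b,a]),None,fx=2.5,fy=2.5,interpolation=cv2.INTER_CUBIC))
E
```

```text
0.3 False [-0.8 -0.5 -0.2]
0.2 False [ 0.4  0.2 -0.7]
0.1 False [ 0.7  0.2 -0.4]
0.04 False [ 0.2 -0.4 -0.4]
end True [-2.1 -1.1  6.2] [ 0.0015  0.0004 -0.002 ]
18.3833
```

View pics/c3.png

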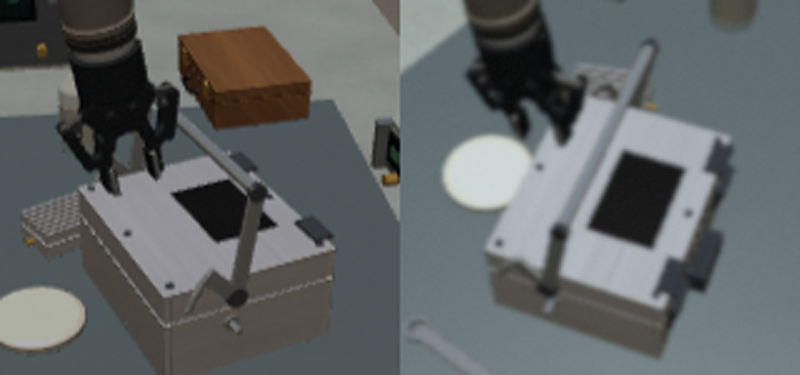

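The lid is fully shut (contact within 2 mm of the model) and the bar is upright above it. Next I'll refine the clamp angle and grip the bar.

```bash
python3 - <<'E'
from k import *
ob=[('side','bR',(373.2,196)),('scene','bR',(293.2,242)),('scene','bL',(330,168))]
f=lambda c:np.concatenate([proj(n,pts([*P[:3],0,c[0]])[k])-v for n,k,v in ob])
r=least_squares(f,[1.8]); print(r.x,r.fun.round(1))
a=r.x[0]-.105; np.save('a.npy',a)
b=barp(a); tip=b-.0187*Z
p=env.read_eef_pos()
env.movel([p[0],p[1],T(b,0)[2]+.07],max_speed=.25)
env.movel(T(b,0)+.07*Z,rot(0),max_speed=.2)
hit=env.movel(T(tip,0),max_speed=.12,stop_force=15); f1=env.read_ft_force()
print('down',hit,f1.round(1))
env.grip(0,60); print('w',env.read_grip_width()*85,env.read_ft_force().round(1),env.read_time_s())
shot('side','d4');shot('scene','s4')
b=cv2.imread('pics/d4.png')[120:270,270:430];a=cv2.imread('pics/s4.png')[150:300,230:390]
cv2.imwrite('pics/c4.png',cv2.resize(np.hstack([b,a]),None,fx=2.5,fy=2.5,interpolation=cv2.INTER_CUBIC))
E
```

```text
[1.81453624] [ 0.  -0.   0.3 -0.  -0.3 -0.1]
down False [-0.1 -0.1 -0.2]
w 11.845112610552498 [-1.8  0.1  5.4] 20.8667
```

View pics/c4.png

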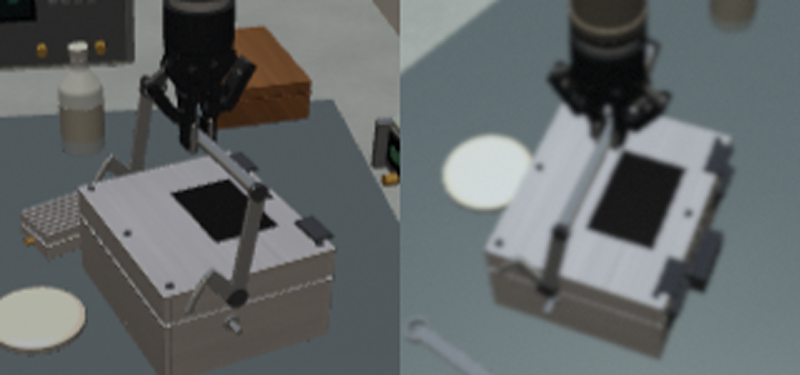

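The jaws hold the bar at about 12 mm opening. Sweeping the arc with force monitoring.

```bash
cat > sweep.py <<'E'
from k import *
import sys
a0=float(np.load('a.npy')); s=float(sys.argv[1]); e=float(sys.argv[2])
try: off=np.load('off.npy')
except FileNotFoundError: off=env.read_eef_pos()-barp(a0); np.save('off.npy',off)
for a in np.arange(s,e-1e-6,-.12):
    env.movel(barp(a)+off,max_speed=.12); f=env.read_ft_force()
    print(round(a,2),'fx',round(f@X,1),'fy',round(f@Y,1),'fz',round(f[2],1),'w',round(env.read_grip_width()*85,1))
    if np.linalg.norm(f)>50: print('stop');break
print(env.read_time_s())
E
python3 sweep.py 1.6 .4
```

```text
1.6 fx 1.2 fy 0.8 fz 4.5 w 11.9
1.48 fx 1.8 fy -0.7 fz 8.1 w 11.5
1.36 fx -0.3 fy -0.4 fz 13.5 w 11.7
1.24 fx -2.5 fy 0.5 fz 14.5 w 11.6
1.12 fx -5.4 fy 0.1 fz 15.0 w 12.0
1.0 fx -5.5 fy 0.4 fz 13.6 w 11.7
0.88 fx -7.4 fy 0.7 fz 11.6 w 11.6
0.76 fx -5.7 fy 1.0 fz 6.9 w 11.8
0.64 fx -6.4 fy -0.1 fz 5.0 w 12.1
0.52 fx -5.6 fy -0.0 fz -1.3 w 11.6
0.4 fx -7.2 fy -0.6 fz 1.6 w 12.1
23.975
```

```bash
python3 -c "
from k import *
env.grip(0,120)"; python3 sweep.py .28 -.105; python3 - <<'E'
from k import *
off=np.load('off.npy')
hit=env.movel(barp(-.125)+off,max_speed=.04,stop_force=40); f=env.read_ft_force()
print(hit,f@X,f@Y,f[2],env.read_eef_pos()-off-barp(-.105)); env.dwell(.3)
shot('side','d5');shot('scene','s5');print(env.read_time_s())
b=cv2.imread('pics/d5.png')[120:270,270:430];a=cv2.imread('pics/s5.png')[150:300,230:390]
cv2.imwrite('pics/c5.png',cv2.resize(np.hstack([b,a]),None,fx=2.5,fy=2.5,interpolation=cv2.INTER_CUBIC))
E
```

```text
0.28 fx -4.6 fy 0.7 fz -7.6 w 10.6
0.16 fx -10.7 fy 1.1 fz 0.7 w 10.5
0.04 fx -5.8 fy -0.3 fz -10.1 w 10.5
-0.08 fx -11.2 fy -0.3 fz -2.2 w 10.2
25.2917
False -12.398892024453495 0.8129865159839369 0.315361368371625 [-0.00465177 -0.00165427 -0.00395757]
25.9833
```

View pics/c5.png

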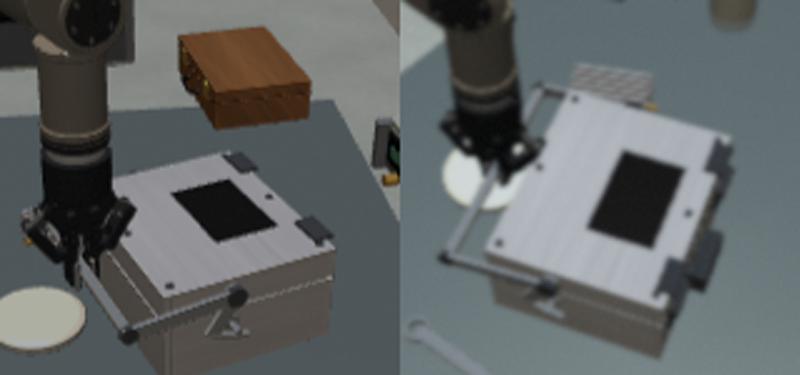

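The bar is in front of the box. I'll fit its angle from the visible ends: side (128,335), scene (446,258) and (540,88).

```bash
python3 - <<'E'
from k import *
ob=[('side','bR',(321.2,254)),('scene','bR',(248.4,253.2)),('scene','bL',(286,185.2))]
f=lambda c:np.concatenate([proj(n,pts([*P[:3],0,c[0]])[k])-v for n,k,v in ob])
r=least_squares(f,[.1]); print(r.x,r.fun.round(1))
for n,k,_ in ob: print([proj(n,pts([*P[:3],0,c])[k]).round(1) for c in (0,.12,.24)])
d=np.load('pics/d5.npy')
for u,v in((306,231),(312,240),(318,249)): print(world('side',d,u,v,1).round(3))
print('locked bar',barp(-.105)+.135*-Y, barp(-.105))
E
```

```text
[0.01621851] [ 1.7 -0.6  0.8 -0.1  0.9  0.2]
[array([323., 254.]), array([322.6, 249.4]), array([322.9, 244.7])]
[array([249.4, 253.5]), array([248.5, 250.6]), array([248.2, 247.8])]
[array([287. , 185.8]), array([286.5, 182.7]), array([286.6, 179.7])]
[0.533 0.024 0.107]
[ 0.547 -0.018  0.106]
[ 0.561 -0.06   0.107]
locked bar [ 0.57311232 -0.07109059  0.0988991 ] [0.5276659  0.05602991 0.0988991 ]
```

The clamp reads about 0.016 rad, and bar depth matches locked. I'll release, add a light press from above to confirm it is seated, then retreat.

```bash
python3 - <<'E'
from k import *
env.grip(.35); env.movel(env.read_eef_pos()+.06*Z,max_speed=.15); env.grip(0,60)
b=barp(-.105); f0=env.read_ft_force()
env.movel(T(b,0)+.03*Z,max_speed=.15)
hit=env.movel(T(b,0)-.003*Z,max_speed=.03,stop_force=20)
print('press',hit,(env.read_ft_force()-f0).round(1),'bar top z',env.read_eef_pos()[2]+D)
env.movel(env.read_eef_pos()+.12*Z-.08*X,max_speed=.25)
env.dwell(.3); print(env.read_time_s(),env.read_ft_force().round(1))
shot('side','d6');shot('scene','s6')
b=cv2.imread('pics/d6.png')[120:320,230:430];a=cv2.imread('pics/s6.png')[140:340,200:400]
cv2.imwrite('pics/c6.png',cv2.resize(np.hstack([b,a]),None,fx=2,fy=2,interpolation=cv2.INTER_CUBIC))
E
```

```text
press True [-2.4 -1.1  8.7] bar top z 0.10508877059915095
29.3333 [-0.6  0.6 -0.2]
```

View pics/c6.png

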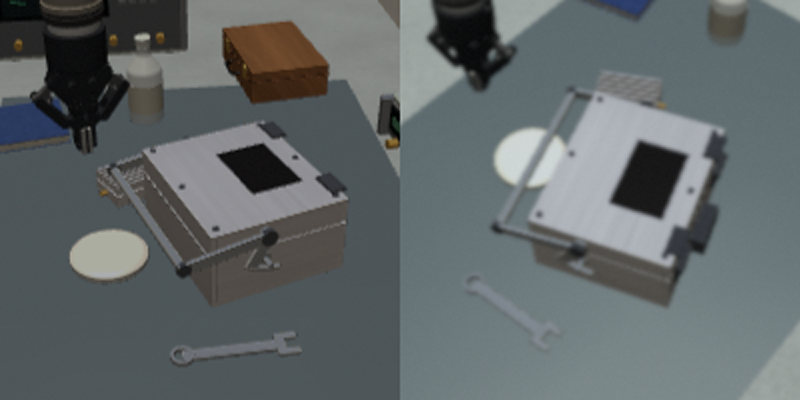

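The lid is shut, the handle is down in front with its hook on the striker pin, and the gripper is clear of everything. The bar top is at 0.105 m, against 0.106 m expected when locked. The other things are where they were.

```bash
python3 -c "
from cell import env
env.sign_off()"
```

```text
the job is handed in; nothing more can be done
```

The lid is shut, the clamp handle is over the front and locked, and I handed the job in at about 29 s of the 48 s allowed. `sign_off` gave no verdict.

**How it was done:** I fitted the box pose, lid angle and clamp angle to both fixed camera views. I then pushed the lid shut with closed fingers, gripped the bar and swung it over its arc. After letting go I pressed the bar from above to check it was seated, then backed off.

**What went wrong:** My first lid push passed over the lid's edge and did not move it. The depth images showed the fingertips ending about 36 mm short of the reported TCP along the tool axis. I corrected for that in every later move, and two contacts agreed with it to about 2 mm.

**Last checks:**
- **Lid:** the push ended in firm contact within 2 mm of the modelled shut height.
- **Clamp:** the angle fitted from the images was about 0.016 rad, measured while the bar was still gripped. After release the bar top was at 0.105 m, against 0.106 m expected when locked, and it resisted the press.
- **Robot:** it stands clear of everything, with a force reading of about 0 N.
- **Other things on the bench:** the wrench, spare module, wafer carrier and bottle look unmoved in the last images. I judged this by eye and did not measure it.

**Disagreement:** the box corners were up to about 3 pixels off in the fit (roughly 7 mm), but depth readings and contacts agreed with the fitted pose well enough to work from.

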